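# Push the pepper mill home into the condiment rack

## Robot

A 7-joint arm with a two-finger parallel gripper is mounted at the origin on the work surface. World frame = base frame: x ahead of the robot, y to its left, z up, the work surface at z = 0. Lengths are in m, angles in rad, forces in N, time in s.
With the tool pointing down it reaches from about 0.4 to 0.875 m from the base axis. Payload 19.3 kg.
Tool frame: the origin (TCP) lies on the centre line of the jaws, within the pads' length; the fingertips stand 19 mm ahead of it and the grasp point (between the pads) is the TCP; z points along the fingers, y is the direction in which the jaws open and shut (so a half turn about z gives the same grasp; the last joint's range is limited). The gripper opens to 85 mm and grips with 20 to 120 N. Pads are 22 mm wide; open, the fingers measure 114 mm over their backs; the gripper's body (76 mm by 85 mm) begins 54 mm behind the grasp point. The pads swing forward as they close: fully open they stand 13 mm farther back than shut.
Start: joints at [-1.32, 0.521, -0.036, 1.599, 0.021, 1.021, -0.113], TCP at [0.197, 0.593, 0.25] pointing down, gripper open.
Joint ranges: [-2.91, 2.91], [-0.3, 2.13], [-1.5, 1.42], [0.17, 2.43], [-1.26, 4.41], [0.16, 1.93], [-2.52, 2.52]. Speed limits (rad/s): [1.89, 1.89, 2.39, 2.39, 3.01, 3.01, 3.01].

## Interface

Orientations are given as a rotation vector (axis times angle).
In Python, from plant import bot gives the robot as it stands. The module is installed in compiled form; this text tells all that it offers.
- The arm moves only by the tool move_arm, never from a script. Its argument "series" is a list of rows, each a list of 2 entries, a list of its own where there are three numbers: the shift along the tool's x, y, z in m, then the turn, a rotation vector about the tool's x, y, z in degrees. A call has 1 to 5 rows; each row shifts and turns the commanded pose from where the row before left it, along the tool's axes as they then stand; what a row does not reach is not made up. A row lasts 1/10 s, in which the tool goes at most 50 mm and 8.59 degrees, less where a joint would pass 70% of its speed; a pose out of reach is approached as far as the arm can. A call is refused whole if a number of a shift passes 0.05 or a number of a turn 8.59, either way. A call with a gripper value outside its range is refused whole. "claw" is the closure, from 0 (fully open) to 1 (shut), set as the call begins (left out, the last holds). The fingers move at their own pace and stop on an object; "squeeze" is the grip in N (left out, the last holds). Time passes only in rows, so rows that do not move let the fingers close. It gives the time, the measured TCP pose, the force and the opening at its end, in the units of the state.
- bot.get_state(): the state, without advancing time (a new reading comes with each control period).
- bot.read_camera(name): name is "scene" or "top"; returns a dict with "img" (384x512x3 uint8, red, green, blue), "intrinsics" (3x3 intrinsics, pixels), "camera_from_world" (4x4, takes a point from world to camera coordinates). Camera axes: x right, y up, looking along -z (the intrinsics and any distortion apply to the point x, -y, -z); pixel columns grow to the right and rows downward; lengths in m; the calibration is good to about 2 mm. A picture is of the moment at which its call begins. There is no depth.
- bot.finish_job(): hands the job in, once; it reports no verdict.
Trained networks look in a picture, given as the dict that the camera call returned (one of the last four; its "shot" number tells which), for a name from the list of things; names that differ only in an ending like _2 or _b are one class to them, and where a whole thing is asked for, a point or a joint stands for the part that bears it (a point fixed in the world has none). Each returns a list of dicts, best first, with "confidence" (0 to 1); they miss things now and then, are a little off and sometimes report something else, mostly with a low value. They report only what shows in the picture. A call takes as long as a camera call. They do not tell look-alikes from the thing itself.
- bot.look_for(picture, target): "position" ([x, y, z] in m, in world coordinates, good to about 4 mm: the middle of the surface that is visible of it).
The state is a dict: "time": time; "joint_pos": joint angles; "qd": joint speeds; "joint_efforts": joint torques, N m; "position": TCP position; "tool_rot": TCP orientation; "wrist_force": force on the tool from outside, world axes, zero at the start; "torque": the same for the moment, N m; "gripper_width": opening from 0.0 (shut) to 1.0 (fully open).
Only numpy, scipy, OpenCV 4.12 (cv2) and the standard library are available. Lean on these libraries where they do the work, as an engineer would, in place of code of your own. Each camera call takes 0.05 s, during which the arm holds its last target. There are 200 camera calls.

## Task

The tall wooden pepper mill has been left out on the café table: push it across the table top with the fingertips, gently and low on its foot, into the one empty bay of the condiment rack until the whole foot stands between the bay's side walls. Slide it only: do not pinch it, lift it or let it tip, and leave everything else on the table where it stands.

Things in the scene. Friction and masses are not known exactly. Their poses are not given: they have to be found in the camera images.
- mill: the pepper mill to push: dark turned wood, round, 200 mm tall, about 0.3 kg. Its foot is an upright cylinder, 60 mm in diameter and 40 mm high; above it narrows to a 28 mm waist 85 mm up and swells to 42 mm at 150 mm up. Origin: centre of its underside (on the table, z = 0); z runs up its length. Pushed at the foot, below 30 mm, it slides; pushed high up it tips.
- rack: dark wood rack fixed to the table; the table top is its floor, no sill. Three bays side by side along its y, centres at y = -98, 0, +98 mm, each 90 mm wide inside and 80 mm deep, open at the -x side. Side walls 8 mm thick, 36 mm high, from x = -40 mm (front ends) to +40 mm (face of the 60 mm high back board). Origin: on the table, centre of the middle bay; x points into the bays.
- bay (a point): the empty bay: point on the table at the bay's centre, marked by a flush grey felt disc, 68 mm in diameter. Axes as the rack's: x points straight into the bay (front ends of the side walls 40 mm before this point, back board 40 mm beyond it); y runs across (side walls 45 mm either side). The mill touches the back board when it is 10 mm beyond this point.
- oil: bystander in one of the other two bays: green glass oil bottle, 60 mm in diameter, 210 mm tall; origin at the centre of its underside. Stays where it is.
- salt: bystander in the remaining bay: white salt pot with a steel cap, 52 mm in diameter, 98 mm tall; origin at the centre of its underside. Stays where it is.
- cup: bystander: white mug, 80 mm in diameter, 85 mm tall, handle on its +y side; origin at the centre of its underside
- sugar: bystander: clear sugar jar with a steel lid, 72 mm in diameter, 100 mm tall; origin at the centre of its underside
- jug: bystander: small steel milk jug without a handle, 68 mm in diameter at the rim, 75 mm tall; origin at the centre of its underside
- spoon: bystander: steel spoon, 140 mm long, lying flat along its x axis; origin under its middle
Things that resemble listed ones, but are neither listed nor needed, are in the scene too. What is shaped like the mill but purple or red is not meant.

How it is judged:
At the end, for the whole second after the job is handed in: The mill stands upright (within 0.06 rad) and at rest on the table in the empty bay, its foot fully between the side walls (at most 5 mm of it still out in front of their front ends); the oil bottle, salt pot and all the other bystanders are within 20 mm of where they started (x of mill in the frame of bay between -0.015 and 0.02 m and y of mill in the frame of bay between -0.025 and 0.02 m and angle between mill's own z axis and vertical below 0.06 rad and height (world z) of mill below 0.006 m and linear speed of mill below 0.02 m/s and distance of each of oil, salt, cup, sugar, jug, spoon from where it was at the start of the episode below 0.02 m); the robot touches nothing.
It fails at once if the mill is lifted off the table (its underside's centre 12 mm up) (height (world z) of mill above 0.012 m).
It fails at once if the mill tips (leans by more than 0.25 rad) (angle between mill's own z axis and vertical above 0.25 rad).
It fails at once if the mill is pinched or shoved hard (fingers press on it with more than 20 N) (contact force between the fingers and mill above 20 N).
It also fails if it takes over 51 s, if anything falls off the work surface, if the arm or the gripper's body presses on something with over 40 N, if the wrist force passes 120 N, or if a joint passes its speed limit or range.

## Working session

There is one attempt and no reset: what is moved stays moved. The work goes in short steps, Python scripts to look and compute and a tool call to move; the robot and the scene stay as the last step left them, time stands still between calls to the robot, and variables do not carry over. Pictures are saved under pics/ and viewed, about 8 in all and at most 12, crops included, and the job is handed in when it is done.

Besides the shell and the picture viewer there is one more tool, called by a JSON object that holds its "method" and its "body", one argument or row to a line. move_arm: Moves the arm, as the interface text tells. Its arguments: {"type":"object","properties":{"series":{"type":"array","items":{"type":"array"}},"claw":{"type":"number"},"squeeze":{"type":"number"}},"required":["series"]}

```bash
mkdir -p pics; cat > h.py <<'E'
import numpy as np, cv2
from plant import bot
def pic(cam,name):
    p=bot.read_camera(cam); cv2.imwrite(f'pics/{name}.png',cv2.cvtColor(p['img'],cv2.COLOR_RGB2BGR)); return p
def px(p,w):
    M=np.array(p['camera_from_world']);c=M[:3,:3]@np.array(w,float)+M[:3,3]
    q=np.array(p['intrinsics'])@np.array([c[0],-c[1],-c[2]]); return np.round(q[:2]/q[2],1)
def ray(p,u,v,z=0):
    M=np.array(p['camera_from_world']);R=M[:3,:3];o=-R.T@M[:3,3]
    d=np.linalg.inv(np.array(p['intrinsics']))@[u,v,1]; d=R.T@np.array([d[0],-d[1],-d[2]])
    return np.round(o+d*(z-o[2])/d[2],4)
E
python3 - <<'E'
from h import *
s=bot.get_state();print(s['time'],s['position'],s['tool_rot'],s['wrist_force'],s['gripper_width'])
for cam in('top','scene'):
    p=pic(cam,cam+'0');M=np.array(p['camera_from_world']);print(cam,-M[:3,:3].T@M[:3,3],p['intrinsics'][0],p.get('distortion'),p.keys())
    for n in('mill','rack','bay','oil','salt','cup','sugar','jug','spoon'):
        for d in bot.look_for(p,n)[:4]: print(n,np.round(d['position'],3),round(d['confidence'],2),px(p,d['position']))
E
cd pics; python3 -c "
import cv2,numpy as np
cv2.imwrite('both.png',cv2.resize(np.hstack([cv2.imread('top0.png')]),(800,600)))"
```

```text
0.0 [0.19698501 0.59279328 0.24972209] [-5.01730176e-01 -3.10114528e+00  1.85036609e-03] [ 0.1484051  -0.16931636 -0.17072465] 1.0051829351577972
top [ 0.34557767 -0.00202472  1.01402805] [400.87629852   0.         260.81912473] None dict_keys(['img', 'intrinsics', 'camera_from_world', 'shot'])
mill [0.392 0.022 0.175] 0.97 [249.4 253.5]
mill [0.391 0.108 0.16 ] 0.94 [208.8 258.4]
mill [0.492 0.064 0.1  ] 0.62 [228.2 213.6]
rack [ 0.703 -0.088  0.036] 0.95 [283.2 130.8]
rack [0.493 0.066 0.099] 0.41 [227.7 213.1]
bay [ 0.685 -0.151  0.   ] 0.7 [306.6 139.9]
oil [0.632 0.039 0.138] 0.97 [233.3 149.4]
salt [ 0.659 -0.05   0.087] 0.96 [270.3 142.1]
salt [ 0.608 -0.338  0.012] 0.56 [382.6 159.9]
cup [0.448 0.353 0.035] 0.87 [113.6 246.3]
sugar [ 0.43  -0.305  0.097] 0.79 [390.9 225.3]
jug [0.589 0.368 0.044] 0.59 [105.1 189.7]
spoon [ 0.609 -0.342  0.012] 0.91 [383.9 159.7]
scene [1.29520591 0.20673342 0.84238344] [382.35999032   0.         258.13121371] None dict_keys(['img', 'intrinsics', 'camera_from_world', 'shot'])
mill [0.516 0.074 0.082] 0.89 [286.8 182.5]
mill [0.617 0.172 0.084] 0.86 [315.2 214.6]
mill [0.417 0.027 0.111] 0.67 [279.1 150.5]
mill [ 0.684 -0.047  0.079] 0.63 [228.4 217.8]
rack [ 0.71  -0.043  0.034] 0.96 [227.5 236.3]
bay [ 0.672 -0.157  0.001] 0.49 [194.5 225.2]
oil [0.673 0.046 0.129] 0.79 [263.5 208.8]
salt [ 0.683 -0.049  0.076] 0.95 [227.5 218.3]
cup [0.465 0.339 0.055] 0.67 [380.8 193.9]
sugar [ 0.461 -0.304  0.068] 0.87 [173.8 152.6]
jug [0.594 0.362 0.046] 0.91 [386.4 231.5]
spoon [ 0.607 -0.346  0.011] 0.56 [144.3 194.5]
```

View pics/both.png

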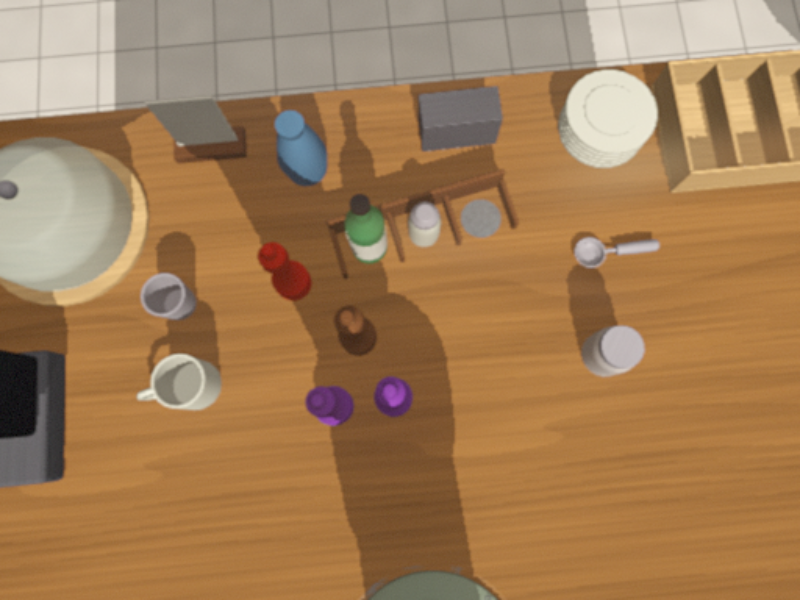

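View pics/scene0.png

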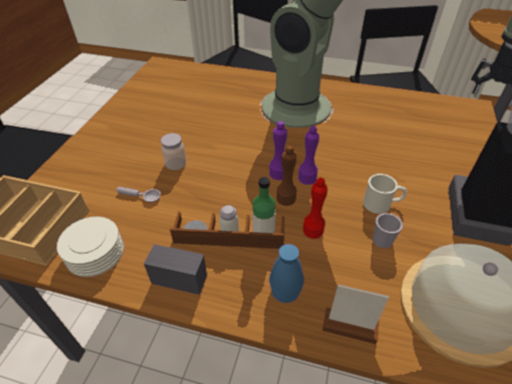

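The mill look-alikes in the top picture (800 px scale) are brown at (357,335), purple at (330,405) and (393,396), and red at (290,280). The brown one is dark wood, so it is the target. The empty bay is the grey disc at (481,218). I'll check both in a close crop.

```bash
python3 - <<'E'
from h import *
p=pic('top','t1')
im=cv2.cvtColor(p['img'],cv2.COLOR_RGB2BGR)
# felt disc: grey pixels near expected location
hsv=cv2.cvtColor(im,cv2.COLOR_BGR2HSV); m=((hsv[...,1]<60)&(hsv[...,2]>60)).astype(np.uint8); w=np.zeros_like(m); w[122:158,288:326]=m[122:158,288:326]
M=cv2.moments(w,True); u,v=M['m10']/M['m00'],M['m01']/M['m00']; print('disc',u,v,M['m00'],ray(p,u,v))
# mark hypotheses on crop
S=5;x0,y0=195,105;c=cv2.resize(im[y0:y0+116,x0:x0+150],None,fx=S,fy=S,interpolation=cv2.INTER_CUBIC)
b=ray(p,u,v);
def dot(w,col):
    q=px(p,w);cv2.circle(c,tuple(int((a-o+.5)*S) for a,o in zip(q,(x0,y0))),2,col,-1)
yaw=np.deg2rad(-17)
for yaw,col in((-15,(0,255,255)),(-12,(255,255,0))):
  a=np.deg2rad(yaw); R=np.array([[np.cos(a),-np.sin(a)],[np.sin(a),np.cos(a)]])
  for x,y,z in[(-40,-49,36),(-40,49,36),(-40,147,36),(-40,245,36),(40,-53,60),(40,249,60),(-40,-45,0),(-40,45,0)]:
    g=R@[x/1e3,y/1e3]; dot([b[0]+g[0],b[1]+g[1],z/1e3],col)
cx,cy=0.5,0.07
for t in np.linspace(0,6.28,24): dot([cx+.03*np.cos(t),cy+.03*np.sin(t),0],(0,255,0)); dot([cx+.03*np.cos(t),cy+.03*np.sin(t),.04],(255,0,255))
cv2.imwrite('pics/c1.png',c)
E
```

```text
disc 307.1471215351812 139.3773987206823 469.0 [ 0.6865 -0.1521  0.    ]
```

View pics/c1.png

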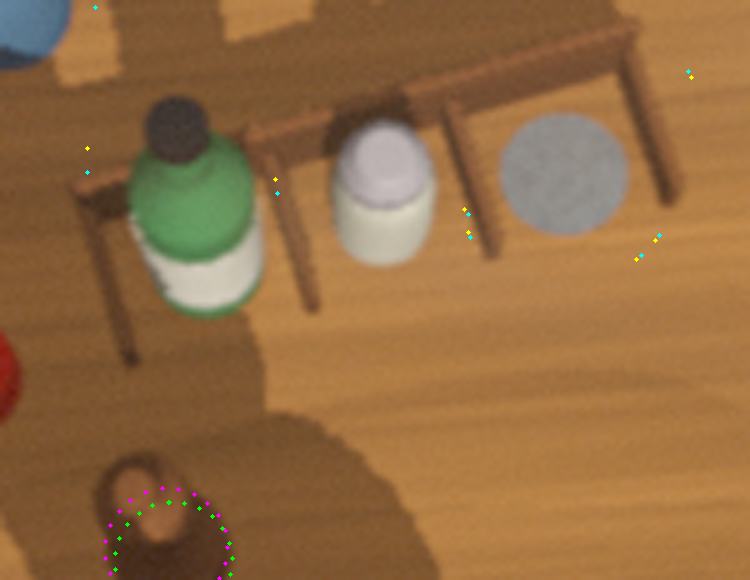

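```bash
python3 - <<'E'
from h import *
p=pic('top','t2')
im=cv2.cvtColor(p['img'],cv2.COLOR_RGB2BGR)
E=np.array([ray(p,195+a/5-.5,105+b/5-.5,.036)[:2] for a,b in((671,203),(492,257),(313,312),(131,365))])
d=E[3]-E[0]; print(E,np.linalg.norm(d),np.rad2deg(np.arctan2(-d[0],d[1])))
a=np.arctan2(-d[0],d[1]); R=np.array([[np.cos(a),-np.sin(a)],[np.sin(a),np.cos(a)]])
c0=(E-np.array([(R@[-.04,y]) for y in(-.049,.049,.147,.245)])).mean(0); print('bay from walls',c0)
S=6;x0,y0=195,150;c=cv2.resize(im[y0:y0+100,x0:x0+110],None,fx=S,fy=S,interpolation=cv2.INTER_CUBIC)
c=cv2.convertScaleAbs(c,alpha=1.8)
def dot(w,col):
    q=px(p,w);cv2.circle(c,tuple(int((a-o+.5)*S) for a,o in zip(q,(x0,y0))),2,col,-1)
cx,cy=0.492,0.07
for t in np.linspace(0,6.28,24): dot([cx+.03*np.cos(t),cy+.03*np.sin(t),0],(0,255,0)); dot([cx+.03*np.cos(t),cy+.03*np.sin(t),.04],(255,0,255))
for n in('mill',):
  for z in(.2,):
    for t in np.linspace(0,6.28,10): dot([cx+.01*np.cos(t),cy+.01*np.sin(t),z],(255,255,0))
# seen from scene camera
s=pic('scene','s2'); k=cv2.cvtColor(s['img'],cv2.COLOR_RGB2BGR);X,Y=255,135;k=cv2.convertScaleAbs(cv2.resize(k[Y:Y+100,X:X+80],None,fx=S,fy=S,interpolation=cv2.INTER_CUBIC),alpha=1.6)[:,:]
for z,r in((0,.03),(.04,.03),(.15,.021)):
  for t in np.linspace(0,6.28,24):
    q=px(s,[cx+r*np.cos(t),cy+r*np.sin(t),z]);cv2.circle(k,(int((q[0]-X+.5)*S),int((q[1]-Y+.5)*S)),2,(0,255,0),-1)
cv2.imwrite('pics/c2.png',cv2.resize(np.hstack([c,k]),None,fx=.7,fy=.7))
E
```

```text
[[ 0.6539 -0.1997]
 [ 0.634  -0.1057]
 [ 0.6138 -0.0126]
 [ 0.595   0.081 ]] 0.2868130052839306 11.850590494330953
bay from walls [ 0.68344777 -0.14694686]
```

View pics/c2.png

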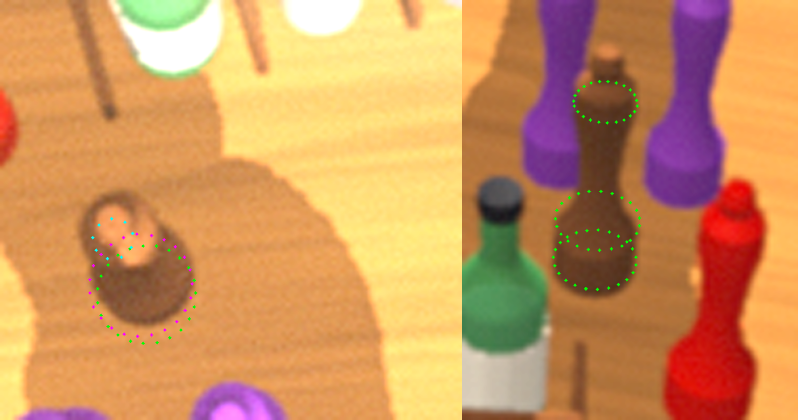

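```bash
cat >> h.py <<'E'
from scipy.spatial.transform import Rotation as Ro
YAW=np.deg2rad(12); B=np.array([.686,-.151])
RB=np.array([[np.cos(YAW),-np.sin(YAW)],[np.sin(YAW),np.cos(YAW)]])
def bayf(w): return np.round(RB.T@(np.array(w)[:2]-B),4)
def tgt(ang,tilt,sgn):  # push heading (deg, world), tilt deg
    h=np.deg2rad(ang);p=np.array([np.cos(h),np.sin(h),0]);up=np.array([0,0,1]);t=np.deg2rad(tilt)
    z=np.sin(t)*p-np.cos(t)*up; x=sgn*(np.cos(t)*p+np.sin(t)*up); return Ro.from_matrix(np.c_[x,np.cross(z,x),z])
def plan(pos,R,s=None):
    s=s or bot.get_state(); R0=Ro.from_rotvec(s['tool_rot'])
    r=(R0.inv()*R).as_rotvec(degrees=True)
    print('t',round(s['time'],2),'pos',np.round(s['position'],4),'F',np.round(s['wrist_force'],1),'w',round(s['gripper_width'],3),'j7',np.round(s['joint_pos'],2))
    print(' turn',np.round(r,2),'ang',round(np.linalg.norm(r),1),'| shift in target frame',np.round(R.inv().apply(np.array(pos)-s['position']),4),'in present frame',np.round(R0.inv().apply(np.array(pos)-s['position']),4))
E
python3 - <<'E'
from h import *
p=pic('top','t3')
h=cv2.cvtColor(p['img'],cv2.COLOR_RGB2HSV)
print(Ro.from_rotvec(bot.get_state()['tool_rot']).as_matrix().round(2))
for n,m in(('red',((h[...,0]<4)|(h[...,0]>176))&(h[...,1]>200)),('purple',(h[...,0]>130)&(h[...,0]<165)&(h[...,1]>90))):
    k,_,st,_=cv2.connectedComponentsWithStats(m.astype(np.uint8))
    for a in st[1:]:
        if a[4]>60:
            # nearest-camera-nadir end of blob = foot; the foot rim: bottom-right extents
            print(n,a,'right edge',ray(p,a[0]+a[2],a[1]+a[3]/2,.02),'bottom',ray(p,a[0]+a[2]/2,a[1]+a[3],.0),'left',ray(p,a[0],a[1]+a[3]/2,.02),'top',ray(p,a[0]+a[2]/2,a[1],.04))
print(bayf([.499,.069]))
for s in(1,-1): plan([.4856,.1326,.25],tgt(12-90,30,s))
E
```

```text
[[-0.95  0.32  0.  ]
 [ 0.32  0.95 -0.  ]
 [-0.   -0.   -1.  ]]
red [167 156  15  16  94] right edge [0.6441 0.1789 0.02  ] bottom [0.6303 0.2032 0.    ] left [0.6477 0.2174 0.02  ] top [0.6609 0.1931 0.04  ]
purple [240 241  24  26 480] right edge [ 0.3964 -0.0095  0.02  ] bottom [0.3683 0.0231 0.    ] left [0.4018 0.0491 0.02  ] top [0.429  0.0166 0.04  ]
purple [196 247  30  26 582] right edge [0.3906 0.0844 0.02  ] bottom [0.3632 0.1256 0.    ] left [0.3974 0.1576 0.02  ] top [0.4239 0.1165 0.04  ]
[-0.1372  0.2541]
t 1.2 pos [0.1971 0.5931 0.2503] F [-0.3 -0.3  0. ] w 0.997 j7 [-1.32  0.52 -0.04  1.6   0.02  1.02 -0.11]
 turn [  31.39   17.98 -117.15] ang 122.6 | shift in target frame [ 0.4419 -0.1864  0.2554] in present frame [-4.19e-01 -3.46e-01  3.00e-04]
t 1.2 pos [0.1971 0.5931 0.2503] F [-0.3 -0.3  0. ] w 0.997 j7 [-1.32  0.52 -0.04  1.6   0.02  1.02 -0.11]
 turn [ 15.59 -27.22  58.2 ] ang 66.1 | shift in target frame [-0.4419  0.1864  0.2554] in present frame [-4.19e-01 -3.46e-01  3.00e-04]
```

{"method": "move_arm", "body": {
  "series": [
    [[0,0,0],[1.95,-3.4,7.27]],
    [[0,0,0],[1.95,-3.4,7.27]],
    [[0,0,0],[1.95,-3.4,7.27]],
    [[0,0,0],[1.95,-3.4,7.27]],
    [[0,0,0],[1.95,-3.4,7.27]]
  ],
  "claw": 0.67
}}

```text
time: 1.7
position: [0.1966, 0.5933, 0.2506]
tool_rot: [1.329, 2.535, -0.307]
wrist_force: [-0.2, 0.5, -0.9]
gripper_width: 0.333
```

{"method": "move_arm", "body": {
  "series": [
    [[0,0,0],[1.95,-3.4,7.27]],
    [[0,0,0],[1.95,-3.4,7.27]],
    [[0,0,0],[1.95,-3.4,7.27]],
    [[0,0,0],[0,0,0]],
    [[0,0,0],[0,0,0]]
  ]
}}

```text
time: 2.2
position: [0.1972, 0.5932, 0.2498]
tool_rot: [1.694, 2.102, -0.454]
wrist_force: [0.3, -0.3, -0.0]
gripper_width: 0.334
```

```bash
python3 - <<'E'
from h import *
plan([.4856,.1326,.25],tgt(12-90,30,-1))
E
```

```text
t 2.2 pos [0.1972 0.5932 0.2498] F [ 0.3 -0.3 -0. ] w 0.334 j7 [-1.59  0.81  0.31  1.22  0.    1.61 -1.11]
 turn [ 0.05 -0.07  0.25] ang 0.3 | shift in target frame [-0.4422  0.1863  0.2551] in present frame [-0.4433  0.1841  0.2547]
```

{"method": "move_arm", "body": {
  "series": [
    [[-0.0369,0.0154,0.0212],[0,0,0]],
    [[-0.0369,0.0154,0.0212],[0,0,0]],
    [[-0.0369,0.0154,0.0212],[0,0,0]],
    [[-0.0369,0.0154,0.0212],[0,0,0]],
    [[-0.0369,0.0154,0.0212],[0,0,0]]
  ]
}}

```text
time: 2.7
position: [0.3174, 0.3991, 0.2513]
tool_rot: [1.695, 2.104, -0.452]
wrist_force: [1.6, 1.0, 1.1]
gripper_width: 0.33
```

{"method": "move_arm", "body": {
  "series": [
    [[-0.0369,0.0154,0.0212],[0,0,0]],
    [[-0.0369,0.0154,0.0212],[0,0,0]],
    [[-0.0369,0.0154,0.0212],[0,0,0]],
    [[-0.0369,0.0154,0.0212],[0,0,0]],
    [[-0.0369,0.0154,0.0212],[0,0,0]]
  ]
}}

```text
time: 3.2
position: [0.437, 0.2073, 0.2516]
tool_rot: [1.694, 2.103, -0.451]
wrist_force: [1.5, 0.5, -0.5]
gripper_width: 0.332
```

{"method": "move_arm", "body": {
  "series": [
    [[-0.0369,0.0154,0.0212],[0,0,0]],
    [[-0.0369,0.0154,0.0212],[0,0,0]],
    [[0,0,0],[0,0,0]],
    [[0,0,0],[0,0,0]]
  ]
}}

```text
time: 3.6
position: [0.4843, 0.1314, 0.2516]
tool_rot: [1.698, 2.1, -0.453]
wrist_force: [-0.0, 0.2, 0.2]
gripper_width: 0.333
```

```bash
python3 - <<'E'
from h import *
plan([.4856,.1326,.030],tgt(12-90,30,-1))
p=pic('scene','s4');im=cv2.cvtColor(p['img'],cv2.COLOR_RGB2BGR)
cv2.imwrite('pics/s4c.png',cv2.resize(im[40:270,170:430],None,fx=2,fy=2))
E
```

```text
t 3.6 pos [0.4843 0.1314 0.2516] F [-0.   0.2  0.2] w 0.333 j7 [-1.03  0.47  0.49  1.9   0.32  1.03 -0.55]
 turn [ 0.05 -0.14  0.09] ang 0.2 | shift in target frame [0.1116 0.0016 0.1915] in present frame [0.1111 0.0016 0.1918]
```

View pics/s4c.png

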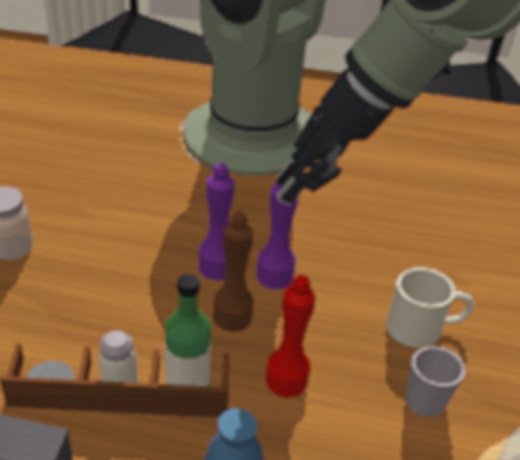

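The tilted gripper is above and behind the brown mill, with its tips at crop pixel (288,195). There is clear space below it, so I'll descend.

{"method": "move_arm", "body": {
  "series": [
    [[0.0139,0.0002,0.024],[0,0,0]],
    [[0.0139,0.0002,0.024],[0,0,0]],
    [[0.0139,0.0002,0.024],[0,0,0]],
    [[0.0139,0.0002,0.024],[0,0,0]],
    [[0.0139,0.0002,0.024],[0,0,0]]
  ]
}}

```text
time: 4.15
position: [0.4846, 0.1343, 0.1114]
tool_rot: [1.694, 2.103, -0.453]
wrist_force: [0.7, -0.0, -0.6]
gripper_width: 0.33
```

{"method": "move_arm", "body": {
  "series": [
    [[0.0139,0.0002,0.024],[0,0,0]],
    [[0.0139,0.0002,0.024],[0,0,0]],
    [[0.0139,0.0002,0.024],[0,0,0]],
    [[0,0,0],[0,0,0]],
    [[0,0,0],[0,0,0]]
  ]
}}

```text
time: 4.65
position: [0.4854, 0.1335, 0.0298]
tool_rot: [1.695, 2.1, -0.455]
wrist_force: [-0.8, -0.0, -0.9]
gripper_width: 0.328
```

```bash
python3 - <<'E'
from h import *
s=bot.get_state(); e=np.array(s['position'])[:2]; d=np.array([np.sin(YAW),-np.cos(YAW)])
print('bay frame tcp',bayf(e))
plan([*(e+d*.1),.030],tgt(12-90,30,-1))
p=pic('scene','s5');im=cv2.cvtColor(p['img'],cv2.COLOR_RGB2BGR)
cv2.imwrite('pics/s5c.png',cv2.resize(im[110:230,230:350],None,fx=4,fy=4,interpolation=cv2.INTER_CUBIC))
E
```

```text
bay frame tcp [-0.137  0.32 ]
t 4.65 pos [0.4854 0.1335 0.0298] F [-0.8 -0.  -0.9] w 0.328 j7 [-0.97  0.87  0.42  1.99  0.28  0.58 -0.69]
 turn [ 0.02 -0.02  0.16] ang 0.2 | shift in target frame [-0.0867  0.      0.0499] in present frame [-0.0867 -0.0003  0.0498]
```

View pics/s5c.png

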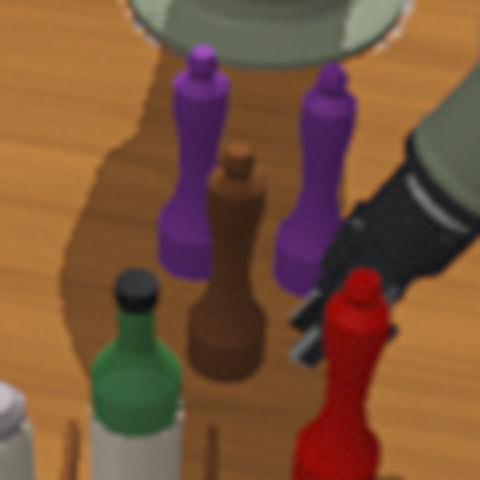

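{"method": "move_arm", "body": {
  "series": [
    [[-0.0052,0,0.003],[0,0,0]],
    [[-0.0052,0,0.003],[0,0,0]],
    [[-0.0035,0,0.002],[0,0,0]],
    [[-0.0035,0,0.002],[0,0,0]],
    [[-0.0035,0,0.002],[0,0,0]]
  ]
}}

```text
time: 5.2
position: [0.4911, 0.1094, 0.0295]
tool_rot: [1.698, 2.098, -0.454]
wrist_force: [0.5, 4.9, 2.5]
gripper_width: 0.333
```

{"method": "move_arm", "body": {
  "series": [
    [[-0.0035,0,0.002],[0,0,0]],
    [[-0.0052,0,0.003],[0,0,0]],
    [[-0.0069,0,0.004],[0,0,0]],
    [[-0.0069,0,0.004],[0,0,0]],
    [[-0.0069,0,0.004],[0,0,0]]
  ]
}}

```text
time: 5.7
position: [0.4979, 0.0751, 0.0293]
tool_rot: [1.698, 2.098, -0.456]
wrist_force: [-0.8, 3.8, 1.9]
gripper_width: 0.334
```

```bash
python3 - <<'E'
from h import *
s=bot.get_state(); print(bayf(s['position']));plan([.5,.1,.03],tgt(12-90,30,-1))
for c in('scene','top'):
    p=pic(c,c+'6')
    for d in bot.look_for(p,'mill'): print(c,np.round(d['position'],3),round(d['confidence'],2),px(p,d['position']))
im=cv2.cvtColor(p['img'],cv2.COLOR_RGB2BGR);q=cv2.imread('pics/scene6.png')
f=lambda i,x,y:cv2.resize(i[y:y+110,x:x+100],None,fx=4,fy=4,interpolation=cv2.INTER_CUBIC)
cv2.imwrite('pics/c6.png',np.hstack([f(im,200,160),f(q,230,120)]))
E
```

```text
[-0.137   0.2603]
t 5.7 pos [0.4979 0.0751 0.0293] F [-0.8  3.8  1.9] w 0.334 j7 [-0.89  0.86  0.45  2.03  0.32  0.5  -0.64]
 turn [-0.02 -0.    0.03] ang 0.0 | shift in target frame [ 0.0203  0.0073 -0.0125] in present frame [ 0.0203  0.0073 -0.0125]
scene [0.522 0.043 0.11 ] 0.86 [276.3 174.7]
scene [0.415 0.037 0.15 ] 0.82 [283.3 140.3]
scene [0.615 0.174 0.083] 0.56 [316.2 214.4]
scene [0.402 0.119 0.171] 0.46 [312.3 136.1]
top [0.588 0.165 0.086] 0.83 [183.7 178.5]
top [0.391 0.021 0.175] 0.76 [249.6 254.1]
top [0.393 0.106 0.161] 0.74 [209.4 257.1]
top [0.497 0.029 0.105] 0.57 [243.3 209.4]
```

View pics/c6.png

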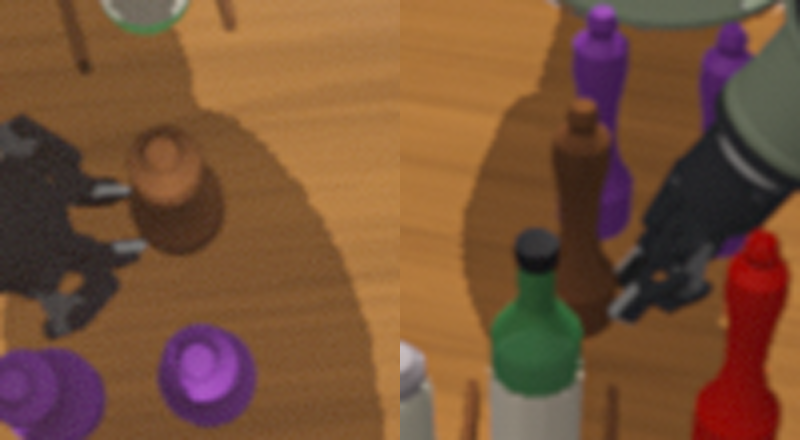

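The mill is upright and cradled by the two fingertips, at about 4 N. I'll keep pushing.

{"method": "move_arm", "body": {
  "series": [
    [[-0.0087,0,0.005],[0,0,0]],
    [[-0.0087,0,0.005],[0,0,0]],
    [[-0.0087,0,0.005],[0,0,0]],
    [[-0.0087,0,0.005],[0,0,0]],
    [[-0.0087,0,0.005],[0,0,0]]
  ]
}}

```text
time: 6.4
position: [0.5084, 0.0259, 0.0295]
tool_rot: [1.698, 2.098, -0.455]
wrist_force: [-0.4, 2.3, -1.0]
gripper_width: 0.326
```

{"method": "move_arm", "body": {
  "series": [
    [[-0.0087,0,0.005],[0,0,0]],
    [[-0.0087,0,0.005],[0,0,0]],
    [[-0.0087,0,0.005],[0,0,0]],
    [[-0.0087,0,0.005],[0,0,0]],
    [[-0.0087,0,0.005],[0,0,0]]
  ]
}}

```text
time: 6.9
position: [0.5189, -0.0229, 0.0295]
tool_rot: [1.698, 2.098, -0.455]
wrist_force: [-0.6, 2.4, -0.7]
gripper_width: 0.329
```

```bash
cat >> h.py <<'E'
def brown(p,z=0):  # rough: mill detections in bay frame
    for d in bot.look_for(p,'mill'): print(np.round(d['position'],3),round(d['confidence'],2),'bay',bayf(d['position']))
E
python3 - <<'E'
from h import *
s=bot.get_state(); print(bayf(s['position']));plan([*(B+RB@[-.137,.0445]),.03],tgt(12-90,30,-1))
for c in('top','scene'): brown(pic(c,c+'7'))
E
```

```text
[-0.1368  0.16  ]
t 6.9 pos [ 0.5189 -0.0229  0.0295] F [-0.6  2.4 -0.7] w 0.329 j7 [-0.73  0.87  0.49  2.07  0.4   0.38 -0.55]
 turn [-0.   -0.01  0.04] ang 0.0 | shift in target frame [-0.1003 -0.0002  0.0573] in present frame [-0.1003 -0.0003  0.0573]
[0.392 0.106 0.159] 0.91 bay [-0.2344  0.313 ]
[ 0.518 -0.062  0.092] 0.89 bay [-0.1463  0.1222]
[0.602 0.166 0.199] 0.48 bay [-0.0165  0.3273]
[ 0.543 -0.058  0.08 ] 0.82 bay [-0.1201  0.121 ]
[0.617 0.171 0.086] 0.73 bay [-0.0006  0.329 ]
[0.41  0.126 0.048] 0.71 bay [-0.2127  0.3279]
```

{"method": "move_arm", "body": {
  "series": [
    [[-0.0087,0,0.005],[0,0,0]],
    [[-0.0087,0,0.005],[0,0,0]],
    [[-0.0087,0,0.005],[0,0,0]],
    [[-0.0087,0,0.005],[0,0,0]],
    [[-0.0087,0,0.005],[0,0,0]]
  ]
}}

```text
time: 7.6
position: [0.5293, -0.0722, 0.0296]
tool_rot: [1.698, 2.098, -0.455]
wrist_force: [0.2, 2.1, -1.1]
gripper_width: 0.329
```

{"method": "move_arm", "body": {
  "series": [
    [[-0.0087,0,0.005],[0,0,0]],
    [[-0.0087,0,0.005],[0,0,0]],
    [[-0.0087,0,0.005],[0,0,0]],
    [[-0.0087,0,0.005],[0,0,0]],
    [[-0.0087,0,0.005],[0,0,0]]
  ]
}}

```text
time: 8.1
position: [0.5398, -0.1211, 0.0297]
tool_rot: [1.698, 2.098, -0.455]
wrist_force: [-0.4, 2.6, -1.3]
gripper_width: 0.33
```

```bash
python3 - <<'E'
from h import *
s=bot.get_state(); print(bayf(s['position']));plan([*(B+RB@[-.137,.0445]),.03],tgt(12-90,30,-1))
p=pic('top','top8');brown(p);im=cv2.cvtColor(p['img'],cv2.COLOR_RGB2BGR)
S=6;x0,y0=240,110;c=cv2.resize(im[y0:y0+100,x0:x0+110],None,fx=S,fy=S,interpolation=cv2.INTER_CUBIC)
def dot(w,col):
    q=px(p,w);cv2.circle(c,tuple(int((a-o+.5)*S) for a,o in zip(q,(x0,y0))),2,col,-1)
m=B+RB@[-.137,bayf(s['position'])[1]-.0445];print(m)
for t in np.linspace(0,6.28,24): dot([m[0]+.03*np.cos(t),m[1]+.03*np.sin(t),0],(0,255,0)); dot([m[0]+.03*np.cos(t),m[1]+.03*np.sin(t),.04],(255,0,255))
for y in(-49,49,-45,45): dot([*(B+RB@[-.04,y/1e3]),.036 if abs(y)>45 else 0],(255,255,0))
dot([*B,0],(0,0,255)); dot([*(B+RB@[-.137,0]),0],(0,0,255))
cv2.imwrite('pics/c8.png',c)
E
```

```text
[-0.1368  0.0597]
t 8.1 pos [ 0.5398 -0.1211  0.0297] F [-0.4  2.6 -1.3] w 0.33 j7 [-0.55  0.88  0.52  2.06  0.47  0.3  -0.44]
 turn [-0.01 -0.01  0.04] ang 0.0 | shift in target frame [-0.0133 -0.0002  0.0073] in present frame [-0.0133 -0.0002  0.0073]
[0.594 0.166 0.177] 0.81 bay [-0.024   0.3292]
[0.39  0.02  0.172] 0.63 bay [-0.2534  0.229 ]
[ 0.661 -0.046  0.089] 0.61 bay [-0.0029  0.1081]
[ 0.539 -0.158  0.084] 0.58 bay [-0.1451  0.0241]
[0.391 0.108 0.156] 0.56 bay [-0.2347  0.3152]
[ 0.54883352 -0.16461606]
```

View pics/c8.png

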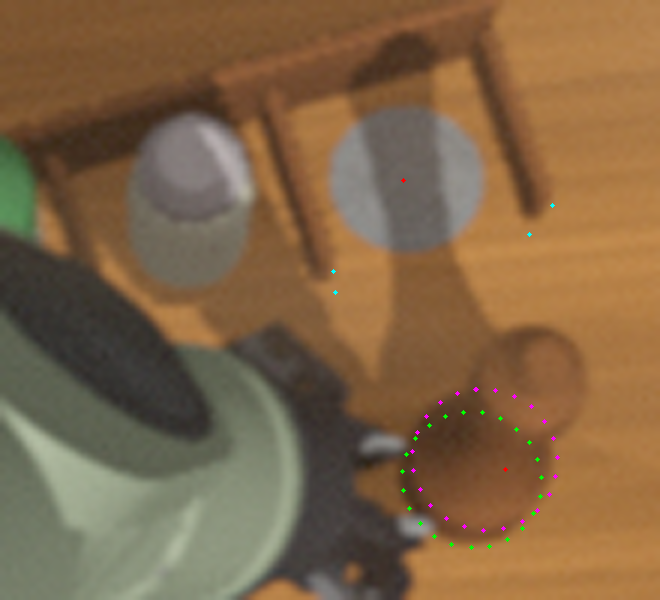

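{"method": "move_arm", "body": {
  "series": [
    [[-0.0052,0,0.003],[0,0,0]],
    [[-0.0035,0,0.002],[0,0,0]],
    [[0,0,0],[0,0,0]],
    [[0.0087,0,-0.005],[0,0,0]],
    [[0.0247,0,-0.0143],[0,0,0]]
  ]
}}

```text
time: 8.7
position: [0.5333, -0.0935, 0.0301]
tool_rot: [1.701, 2.095, -0.457]
wrist_force: [0.7, 0.9, -0.1]
gripper_width: 0.332
```

```bash
python3 - <<'E'
from h import *
s=bot.get_state(); print(bayf(s['position']));plan(s['position'],tgt(12-90,30,-1))
p=pic('top','top9')
brown(p)
m=B+RB@[-.135,.002]; T=np.eye(4); T[:3,:3]=Ro.from_rotvec(s['tool_rot']).as_matrix();T[:3,3]=s['position']
n=12;a=np.deg2rad(90/n);G=np.eye(4);G[:3,:3]=Ro.from_rotvec([0,0,a]).as_matrix();c=np.array([*m,0]);G[:3,3]=c-G[:3,:3]@c
D=np.linalg.inv(T)@G@T;print(D[:3,3].round(5),Ro.from_matrix(D[:3,:3]).as_rotvec(degrees=True).round(3))
E=np.linalg.matrix_power(G,n)@T;print(E[:3,3],bayf(E[:3,3]))
E
```

```text
[-0.1374  0.088 ]
t 8.7 pos [ 0.5333 -0.0935  0.0301] F [ 0.7  0.9 -0.1] w 0.332 j7 [-0.6   0.88  0.51  2.07  0.45  0.32 -0.48]
 turn [-0.09  0.05 -0.13] ang 0.2 | shift in target frame [0. 0. 0.] in present frame [0. 0. 0.]
[ 0.542 -0.164  0.082] 0.77 bay [-0.1432  0.0168]
[0.595 0.164 0.178] 0.76 bay [-0.0233  0.3268]
[0.392 0.106 0.16 ] 0.7 bay [-0.2344  0.3128]
[0.392 0.022 0.172] 0.66 bay [-0.2522  0.2302]
[-0.00093 -0.01121  0.00054] [-3.756e+00 -2.000e-03 -6.492e+00]
[ 0.46987654 -0.19735333  0.03009792] [-0.221  -0.0004]
```

{"method": "move_arm", "body": {
  "series": [
    [[-0.0009,-0.0112,0.0005],[-3.756,0,-6.492]],
    [[-0.0009,-0.0112,0.0005],[-3.756,0,-6.492]],
    [[-0.0009,-0.0112,0.0005],[-3.756,0,-6.492]],
    [[-0.0009,-0.0112,0.0005],[-3.756,0,-6.492]],
    [[-0.0009,-0.0112,0.0005],[-3.756,0,-6.492]]
  ]
}}

```text
time: 9.3
position: [0.5068, -0.1134, 0.0331]
tool_rot: [1.375, 2.273, -0.422]
wrist_force: [0.8, -0.6, -0.2]
gripper_width: 0.332
```

```bash
python3 -c "
from h import *
s=bot.get_state();print(bayf(s['position']));plan([*(B+RB@[-.221,0]),.03],tgt(12,30,-1))"
```

```text
[-0.1674  0.074 ]
t 9.3 pos [ 0.5068 -0.1134  0.0331] F [ 0.8 -0.6 -0.2] w 0.332 j7 [-0.56  0.84  0.48  2.23  1.4   0.2  -1.16]
 turn [-39.44   0.14 -63.6 ] ang 74.8 | shift in target frame [ 0.0479 -0.074  -0.0241] in present frame [-0.0463 -0.0709  0.0343]
```

```bash
python3 -c "
from h import *
s=bot.get_state();print(bayf(s['position']));plan([*(B+RB@[-.25,.06]),.20],tgt(-78,0,-1))"
```

```text
[-0.1674  0.074 ]
t 9.3 pos [ 0.5068 -0.1134  0.0331] F [ 0.8 -0.6 -0.2] w 0.332 j7 [-0.56  0.84  0.48  2.23  1.4   0.2  -1.16]
 turn [ 2.56 31.47 15.24] ang 35.1 | shift in target frame [-0.014  -0.0826 -0.1669] in present frame [-0.0788 -0.0881 -0.1445]
```

{"method": "move_arm", "body": {
  "series": [
    [[-0.0158,-0.0176,-0.0289],[0,0,0]],
    [[-0.0158,-0.0176,-0.0289],[0,0,0]],
    [[-0.0158,-0.0176,-0.0289],[0,0,0]],
    [[-0.0158,-0.0176,-0.0289],[0,0,0]],
    [[-0.0158,-0.0176,-0.0289],[0,0,0]]
  ]
}}

```text
time: 9.8
position: [0.428, -0.1447, 0.2013]
tool_rot: [1.378, 2.272, -0.423]
wrist_force: [0.9, -0.0, 1.3]
gripper_width: 0.331
```

{"method": "move_arm", "body": {
  "series": [
    [[0,0,0],[0.51,6.29,3.05]],
    [[0,0,0],[0.51,6.29,3.05]],
    [[0,0,0],[0.51,6.29,3.05]],
    [[0,0,0],[0.51,6.29,3.05]],
    [[0,0,0],[0.51,6.29,3.05]]
  ],
  "claw": 0
}}

```text
time: 10.3
position: [0.429, -0.1446, 0.2004]
tool_rot: [1.963, 2.436, -0.014]
wrist_force: [-1.7, 0.5, 0.1]
gripper_width: 0.997
```

{"method": "move_arm", "body": {
  "series": [
    [[0,0,0],[0,0,0]],
    [[0,0,0],[0,0,0]]
  ]
}}

```text
time: 10.5
position: [0.428, -0.1457, 0.1995]
tool_rot: [1.96, 2.433, -0.024]
wrist_force: [-0.0, -0.1, -1.1]
gripper_width: 1.002
```

```bash
python3 - <<'E'
from h import *
s=bot.get_state();print(bayf(s['position']));plan([*(B+RB@[-.25,.002]),.20],tgt(-78,0,-1))
p=pic('top','top10');brown(p);im=cv2.cvtColor(p['img'],cv2.COLOR_RGB2BGR)
S=6;x0,y0=230,110;c=cv2.resize(im[y0:y0+100,x0:x0+120],None,fx=S,fy=S,interpolation=cv2.INTER_CUBIC)
def dot(w,col):
    q=px(p,w);cv2.circle(c,tuple(int((a-o+.5)*S) for a,o in zip(q,(x0,y0))),2,col,-1)
m=B+RB@[-.135,.002];print(m)
for t in np.linspace(0,6.28,24): dot([m[0]+.03*np.cos(t),m[1]+.03*np.sin(t),0],(0,255,0)); dot([m[0]+.03*np.cos(t),m[1]+.03*np.sin(t),.04],(255,0,255))
dot([*B,0],(0,0,255))
cv2.imwrite('pics/c10.png',c)
E
```

```text
[-0.2512  0.0588]
t 10.5 pos [ 0.428  -0.1457  0.1995] F [-0.  -0.1 -1.1] w 1.002 j7 [ 0.12  0.32  0.08  2.1  -0.01  0.71  0.41]
 turn [-0.09  1.31  0.29] ang 1.3 | shift in target frame [-0.0568  0.0012 -0.0005] in present frame [-0.0568  0.0009  0.0008]
[0.39  0.108 0.161] 0.98 bay [-0.2357  0.3145]
[0.39  0.023 0.17 ] 0.73 bay [-0.2529  0.2318]
[0.587 0.164 0.085] 0.72 bay [-0.0316  0.3283]
[ 0.55353425 -0.17711178]
```

View pics/c10.png

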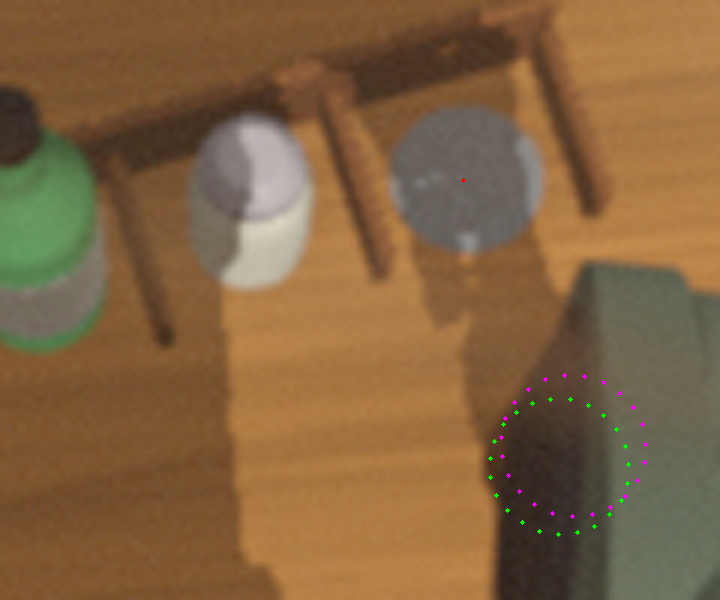

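{"method": "move_arm", "body": {
  "series": [
    [[-0.019,0.0003,0],[0,1.3,0.3]],
    [[-0.019,0.0003,0],[0,0,0]],
    [[-0.019,0.0003,0],[0,0,0]],
    [[0,0,0.02],[0,0,0]],
    [[0,0,0.035],[0,0,0]]
  ]
}}

```text
time: 11.1
position: [0.4426, -0.2002, 0.1458]
tool_rot: [1.972, 2.442, 0.001]
wrist_force: [0.6, 0.2, -1.2]
gripper_width: 0.999
```

{"method": "move_arm", "body": {
  "series": [
    [[0,0,0.04],[0,0,0]],
    [[0,0,0.03],[0,0,0]],
    [[0,0,0.02],[0,0,0]],
    [[0,0,0.01],[0,0,0]],
    [[0,0,0],[0,0,0]]
  ]
}}

```text
time: 11.6
position: [0.4409, -0.1995, 0.0444]
tool_rot: [-1.972, -2.442, 0.001]
wrist_force: [0.1, 0.5, 0.4]
gripper_width: 1.0
```

```bash
python3 - <<'E'
from h import *
s=bot.get_state();print(bayf(s['position']));plan([*(B+RB@[-.25,.002]),.024],tgt(-78,0,-1))
p=pic('scene','s11');brown(p);im=cv2.cvtColor(p['img'],cv2.COLOR_RGB2BGR)
S=6;x0,y0=150,130;c=cv2.resize(im[y0:y0+100,x0:x0+120],None,fx=S,fy=S,interpolation=cv2.INTER_CUBIC)
def dot(w,col):
    q=px(p,w);cv2.circle(c,tuple(int((a-o+.5)*S) for a,o in zip(q,(x0,y0))),2,col,-1)
m=B+RB@[-.135,.002]
for z in(0,.04):
  for t in np.linspace(0,6.28,24): dot([m[0]+.03*np.cos(t),m[1]+.03*np.sin(t),z],(0,255,0))
for z in(0,.005,.018): dot([*(B+RB@[-.193,.002]),z],(0,0,255))
cv2.imwrite('pics/c11.png',c)
E
```

```text
[-0.2499  0.0035]
t 11.6 pos [ 0.4409 -0.1995  0.0444] F [0.1 0.5 0.4] w 1.0 j7 [ 0.27  0.65  0.05  2.1  -0.07  0.39  0.59]
 turn [-0.15 -0.1   0.16] ang 0.2 | shift in target frame [-0.0015 -0.0001  0.0204] in present frame [-0.0015 -0.0001  0.0204]
[0.409 0.119 0.082] 0.83 bay [-0.2146  0.3216]
[0.616 0.171 0.083] 0.8 bay [-0.0017  0.33  ]
[0.416 0.03  0.086] 0.75 bay [-0.2269  0.233 ]
[ 0.458 -0.304  0.068] 0.62 bay [-0.2546 -0.1019]
[ 0.563 -0.164  0.084] 0.6 bay [-0.1233  0.0128]
```

View pics/c11.png

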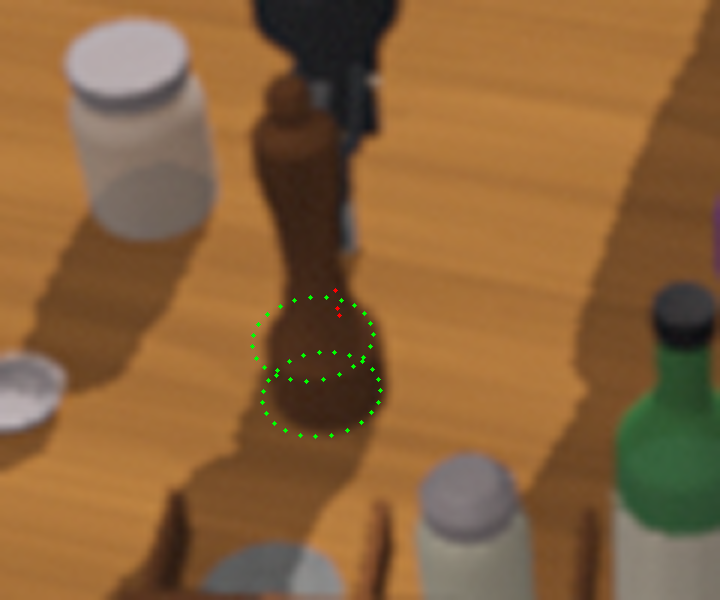

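The mill stands upright at about bay (-0.138, 0.005), with the front finger in line behind it. I'll go down and push slowly.

{"method": "move_arm", "body": {
  "series": [
    [[0,0,0.01],[0,0,0]],
    [[0,0,0.006],[0,0,0]],
    [[0,0,0.004],[0,0,0]],
    [[0,0.008,0],[0,0,0]],
    [[0,0.006,0],[0,0,0]]
  ]
}}

```text
time: 12.2
position: [0.4557, -0.1976, 0.0251]
tool_rot: [-1.976, -2.441, -0.001]
wrist_force: [0.6, 0.3, 0.6]
gripper_width: 1.001
```

{"method": "move_arm", "body": {
  "series": [
    [[0,0.004,0],[0,0,0]],
    [[0,0.004,0],[0,0,0]],
    [[0,0.004,0],[0,0,0]],
    [[0,0.004,0],[0,0,0]],
    [[0,0.004,0],[0,0,0]]
  ]
}}

```text
time: 12.7
position: [0.4744, -0.1936, 0.0252]
tool_rot: [-1.976, -2.44, 0.0]
wrist_force: [-7.9, -1.2, 7.2]
gripper_width: 1.003
```

{"method": "move_arm", "body": {
  "series": [
    [[0,0.004,0],[0,0,0]],
    [[0,0.005,0],[0,0,0]],
    [[0,0.006,0],[0,0,0]],
    [[0,0.006,0],[0,0,0]],
    [[0,0.006,0],[0,0,0]]
  ]
}}

```text
time: 13.2
position: [0.5006, -0.1881, 0.0252]
tool_rot: [-1.976, -2.44, 0.001]
wrist_force: [-7.6, -1.3, 8.6]
gripper_width: 0.997
```

```bash
python3 - <<'E'
from h import *
s=bot.get_state();print(bayf(s['position']));plan([*(B+RB@[-.087,.0035]),.024],tgt(-78,0,-1))
p=pic('scene','s12');brown(p);im=cv2.cvtColor(p['img'],cv2.COLOR_RGB2BGR)
S=6;x0,y0=150,130;c=cv2.resize(im[y0:y0+110,x0:x0+120],None,fx=S*.9,fy=S*.9,interpolation=cv2.INTER_CUBIC);S*=.9
m=B+RB@[bayf(s['position'])[0]+.087,.0045];print(bayf(m))
for z in(0,.04):
  for t in np.linspace(0,6.28,24):
    q=px(p,[m[0]+.03*np.cos(t),m[1]+.03*np.sin(t),z]);cv2.circle(c,tuple(int((a-o+.5)*S) for a,o in zip(q,(x0,y0))),2,(0,255,0),-1)
cv2.imwrite('pics/c12.png',c)
E
```

```text
[-0.1891  0.0022]
t 13.2 pos [ 0.5006 -0.1881  0.0252] F [-7.6 -1.3  8.6] w 0.997 j7 [ 0.21  0.73  0.06  1.97 -0.09  0.44  0.54]
 turn [-0.1  -0.08 -0.01] ang 0.1 | shift in target frame [0.0013 0.1021 0.0012] in present frame [0.0013 0.1021 0.001 ]
[ 0.613 -0.152  0.08 ] 0.67 bay [-0.072   0.0139]
[0.416 0.03  0.086] 0.65 bay [-0.226   0.2334]
[0.618 0.17  0.086] 0.63 bay [2.000e-04 3.285e-01]
[0.408 0.122 0.084] 0.62 bay [-0.2148  0.3246]
[-0.1021  0.0045]
```

View pics/c12.png

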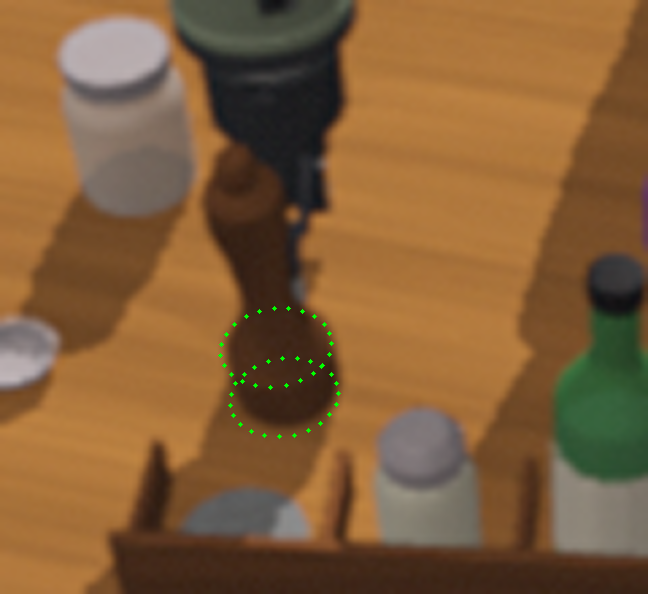

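```bash
python3 - <<'E'
from h import *
p=bot.read_camera('scene');S=5.4
for bx in(-.102,-.107,-.112):
    m=B+RB@[bx,.005]
    print(bx,[list(((px(p,[*m,z])-[150,130]+.5)*S).round()) for z in(0,.04,.15,.2)])
E
```

```text
-0.102 [[np.float64(285.0), np.float64(397.0)], [np.float64(277.0), np.float64(347.0)], [np.float64(253.0), np.float64(195.0)], [np.float64(240.0), np.float64(118.0)]]
-0.107 [[np.float64(287.0), np.float64(390.0)], [np.float64(279.0), np.float64(340.0)], [np.float64(254.0), np.float64(188.0)], [np.float64(242.0), np.float64(112.0)]]
-0.112 [[np.float64(288.0), np.float64(384.0)], [np.float64(280.0), np.float64(334.0)], [np.float64(256.0), np.float64(182.0)], [np.float64(244.0), np.float64(105.0)]]
```

The mill's head is about 36 px lower in the crop than an upright mill would show, so it is leaning roughly 0.13 rad. The contact is too high because the open fingertips sit higher than I assumed. I'll back off slowly.

{"method": "move_arm", "body": {
  "series": [
    [[0,-0.003,0],[0,0,0]],
    [[0,-0.003,0],[0,0,0]],
    [[0,-0.003,0],[0,0,0]],
    [[0,-0.003,0],[0,0,0]],
    [[0,-0.003,0],[0,0,0]]
  ]
}}

```text
time: 13.85
position: [0.4859, -0.1911, 0.0251]
tool_rot: [-1.976, -2.441, -0.001]
wrist_force: [-0.6, 1.0, -0.1]
gripper_width: 1.0
```

{"method": "move_arm", "body": {
  "series": [
    [[0,-0.003,0],[0,0,0]],
    [[0,-0.003,0],[0,0,0]],
    [[0,-0.003,0],[0,0,0]],
    [[0,-0.005,0],[0,0,0]],
    [[0,0,0],[0,0,0]]
  ]
}}

```text
time: 14.35
position: [0.4717, -0.1942, 0.0251]
tool_rot: [-1.976, -2.44, 0.0]
wrist_force: [0.7, -0.0, 0.0]
gripper_width: 1.002
```

```bash
python3 - <<'E'
from h import *
s=bot.get_state();print(bayf(s['position']));plan(s['position'],tgt(-78,0,-1))
p=pic('scene','s13');im=p['img'];brown(p)
# dark-brown mask near the mill
h=cv2.cvtColor(im,cv2.COLOR_RGB2HSV); x0,y0,x1,y1=170,140,225,215
sub=h[y0:y1,x0:x1]; m=(sub[...,2]<105)&(sub[...,1]>110)
for r in range(0,y1-y0,3): print(y0+r,''.join('#' if v else '.' for v in m[r]))
for bx in(-.112,-.108,-.104): 
    w=B+RB@[bx,.005]; print(bx,[list(px(p,[*w,z])) for z in(0,.04,.15,.2)])
E
```

```text
[-0.2186  0.0023]
t 14.35 pos [ 0.4717 -0.1942  0.0251] F [ 0.7 -0.   0. ] w 1.002 j7 [ 0.24  0.71  0.05  2.04 -0.08  0.4   0.56]
 turn [-0.08 -0.08 -0.01] ang 0.1 | shift in target frame [0. 0. 0.] in present frame [0. 0. 0.]
[0.409 0.123 0.08 ] 0.9 bay [-0.2136  0.3257]
[0.414 0.031 0.084] 0.88 bay [-0.2285  0.235 ]
[ 0.595 -0.155  0.081] 0.87 bay [-0.0896  0.0146]
[0.615 0.172 0.084] 0.6 bay [-0.0027  0.3303]
[ 0.676 -0.154 -0.001] 0.5 bay [-0.0107 -0.0013]
140 ....................#.......................#..........
143 ............................................#..........
146 ...........................................#...........
149 ........................###..............#.............
152 .......................#######...........#.............
155 ......................##########.......................
158 .....................#############.......#.............
161 ....................###############....................
164 .....................################.#................
167 .....................##############....................
170 ......................#########
[... 668 characters left out ...]
###.............
206 ........................#################..............
209 .............................#########.................
212 .........#.............................................
-0.112 [[np.float64(202.9), np.float64(200.6)], [np.float64(201.4), np.float64(191.3)], [np.float64(196.9), np.float64(163.2)], [np.float64(194.6), np.float64(149.0)]]
-0.108 [[np.float64(202.6), np.float64(201.6)], [np.float64(201.2), np.float64(192.3)], [np.float64(196.7), np.float64(164.2)], [np.float64(194.4), np.float64(149.9)]]
-0.104 [[np.float64(202.4), np.float64(202.6)], [np.float64(200.9), np.float64(193.3)], [np.float64(196.4), np.float64(165.1)], [np.float64(194.1), np.float64(150.9)]]
```

Upright again at about (-0.107, 0.006). The wide linkage was touching the waist. I'll switch back to the tilted, half-closed fingertip cradle, leaning it back and to the right so the wrist stays within range.

```bash
cat >> h.py <<'E'
def tgt2(push,th,tilt,sgn):
    d=lambda a:np.array([np.cos(np.deg2rad(a)),np.sin(np.deg2rad(a)),0]);t=np.deg2rad(tilt);up=np.array([0,0,1])
    z=np.sin(t)*d(th)-np.cos(t)*up; p=d(push); x=p+up*(p@z)/np.cos(t); x*=sgn/np.linalg.norm(x)
    return Ro.from_matrix(np.c_[x,np.cross(z,x),z])
T2=tgt2(12,50,25,1)
E
python3 -c "
from h import *
plan([*(B+RB@[-.168,.001]),.20],T2)"
```

```text
t 14.45 pos [ 0.4724 -0.194   0.0251] F [ 0.1 -0.2  0. ] w 0.996 j7 [ 0.24  0.71  0.05  2.04 -0.08  0.4   0.56]
 turn [-4.09 27.24 85.79] ang 90.1 | shift in target frame [ 0.1071 -0.0369 -0.1423] in present frame [-0.0011  0.0497 -0.1749]
```

{"method": "move_arm", "body": {
  "series": [
    [[0,-0.003,-0.03],[0,0,0]],
    [[0,-0.003,-0.04],[0,0,0]],
    [[0,-0.003,-0.04],[0,0,0]],
    [[0,0,-0.04],[0,0,0]],
    [[0,0,-0.03],[0,0,0]]
  ],
  "claw": 0.67
}}

```text
time: 14.95
position: [0.4642, -0.1961, 0.2076]
tool_rot: [1.976, 2.442, 0.002]
wrist_force: [-0.5, 0.5, -0.5]
gripper_width: 0.329
```

```bash
python3 -c "
from h import *
plan([*(B+RB@[-.168,.001]),.20],T2)"
```

```text
t 14.95 pos [ 0.4642 -0.1961  0.2076] F [-0.5  0.5 -0.5] w 0.329 j7 [ 0.21  0.39  0.1   1.96 -0.05  0.79  0.55]
 turn [-3.98 27.2  85.83] ang 90.1 | shift in target frame [0.0522 0.0081 0.0261] in present frame [-0.001   0.0584  0.0077]
```

{"method": "move_arm", "body": {
  "series": [
    [[0,0,0],[-0.332,2.267,7.153]],
    [[0,0,0],[-0.332,2.267,7.153]],
    [[0,0,0],[-0.332,2.267,7.153]],
    [[0,0,0],[-0.332,2.267,7.153]],
    [[0,0,0],[-0.332,2.267,7.153]]
  ]
}}

```text
time: 15.45
position: [0.4641, -0.196, 0.2052]
tool_rot: [-2.516, -1.629, -0.219]
wrist_force: [0.1, 0.7, 0.1]
gripper_width: 0.33
```

{"method": "move_arm", "body": {
  "series": [
    [[0,0,0],[-0.332,2.267,7.153]],
    [[0,0,0],[-0.332,2.267,7.153]],
    [[0,0,0],[-0.332,2.267,7.153]],
    [[0,0,0],[-0.332,2.267,7.153]],
    [[0,0,0],[-0.332,2.267,7.153]]
  ]
}}

```text
time: 15.95
position: [0.464, -0.1961, 0.2051]
tool_rot: [-2.766, -0.723, -0.398]
wrist_force: [-0.5, -0.6, 0.8]
gripper_width: 0.332
```

{"method": "move_arm", "body": {
  "series": [
    [[0,0,0],[-0.332,2.267,7.153]],
    [[0,0,0],[-0.332,2.267,7.153]],
    [[0,0,0],[0,0,0]]
  ]
}}

```text
time: 16.25
position: [0.4632, -0.1962, 0.2049]
tool_rot: [-2.787, -0.353, -0.455]
wrist_force: [-0.1, -0.6, 0.1]
gripper_width: 0.332
```

```bash
python3 -c "
from h import *
plan([*(B+RB@[-.168,.001]),.20],T2)
plan([*(B+RB@[-.168,.001]),.034],T2)
p=pic('scene','s14');brown(p)
for n in ('sugar','salt','cup','jug','spoon'): print(n,[np.round(d['position'],3) for d in bot.look_for(p,n)[:1]])
"
```

```text
t 16.25 pos [ 0.4632 -0.1962  0.2049] F [-0.1 -0.6  0.1] w 0.332 j7 [ 0.37  0.41  0.22  2.05 -0.77  0.79 -0.17]
 turn [-0.04  0.06 -0.26] ang 0.3 | shift in target frame [0.054  0.0076 0.024 ] in present frame [0.054  0.0073 0.0239]
t 16.25 pos [ 0.4632 -0.1962  0.2049] F [-0.1 -0.6  0.1] w 0.332 j7 [ 0.37  0.41  0.22  2.05 -0.77  0.79 -0.17]
 turn [-0.04  0.06 -0.26] ang 0.3 | shift in target frame [-0.0033  0.0481  0.1744] in present frame [-0.0029  0.0482  0.1744]
[ 0.598 -0.157  0.08 ] 0.98 bay [-0.0878  0.0123]
[0.411 0.123 0.081] 0.88 bay [-0.2119  0.3248]
[0.414 0.027 0.087] 0.61 bay [-0.2294  0.2304]
[0.617 0.172 0.083] 0.56 bay [-0.0004  0.3305]
sugar [array([ 0.454, -0.304,  0.069])]
salt [array([ 0.683, -0.047,  0.074])]
cup [array([0.463, 0.339, 0.054])]
jug [array([0.594, 0.365, 0.048])]
spoon [array([ 0.608, -0.344,  0.014])]
```

{"method": "move_arm", "body": {
  "series": [
    [[0.027,0.0037,0.012],[0,0,0]],
    [[0.027,0.0036,0.012],[0,0,-0.2]],
    [[-0.0071,0.0051,0.0188],[0,0,0]],
    [[-0.0071,0.0051,0.0188],[0,0,0]],
    [[-0.0071,0.0051,0.0188],[0,0,0]]
  ]
}}

```text
time: 17.1
position: [0.5224, -0.1843, 0.1371]
tool_rot: [-2.787, -0.366, -0.456]
wrist_force: [-0.2, 0.1, 0.2]
gripper_width: 0.328
```

{"method": "move_arm", "body": {
  "series": [
    [[-0.0071,0.0051,0.0188],[0,0,0]],
    [[-0.0071,0.0051,0.0188],[0,0,0]],
    [[-0.0071,0.0051,0.0188],[0,0,0]],
    [[-0.0071,0.0051,0.0188],[0,0,0]],
    [[0,0,0],[0,0,0]]
  ]
}}

```text
time: 17.6
position: [0.5214, -0.1842, 0.0529]
tool_rot: [-2.785, -0.364, -0.453]
wrist_force: [-0.6, -0.3, -0.3]
gripper_width: 0.331
```

```bash
python3 -c "
from h import *
print(bayf(bot.get_state()['position']))
plan([*(B+RB@[-.168,.001]),.034],T2)
plan([*(B+RB@[-.068,.001]),.034],T2)
p=pic('scene','s15');brown(p)
"
```

```text
[-0.1679  0.0018]
t 17.6 pos [ 0.5214 -0.1842  0.0529] F [-0.6 -0.3 -0.3] w 0.331 j7 [ 0.44  0.72  0.03  2.   -1.    0.54  0.06]
 turn [-0.17  0.22  0.11] ang 0.3 | shift in target frame [-0.0066  0.0053  0.0169] in present frame [-0.0066  0.0054  0.0169]
t 17.6 pos [ 0.5214 -0.1842  0.0529] F [-0.6 -0.3 -0.3] w 0.331 j7 [ 0.44  0.72  0.03  2.   -1.    0.54  0.06]
 turn [-0.17  0.22  0.11] ang 0.3 | shift in target frame [0.0872 0.0143 0.0502] in present frame [0.0874 0.0146 0.0498]
[0.408 0.125 0.08 ] 0.88 bay [-0.2148  0.3274]
[ 0.595 -0.155  0.078] 0.8 bay [-0.09    0.0146]
[0.616 0.17  0.086] 0.8 bay [-0.0019  0.3281]
[0.416 0.028 0.088] 0.78 bay [-0.227   0.2317]
```

{"method": "move_arm", "body": {
  "series": [
    [[-0.0033,0.0027,0.0085],[-0.17,0.22,0.1]],
    [[-0.0033,0.0027,0.0085],[0,0,0]],
    [[0,0,0],[0,0,0]],
    [[0.0038,0.0004,0.0013],[0,0,0]],
    [[0.0038,0.0004,0.0013],[0,0,0]]
  ]
}}

```text
time: 18.2
position: [0.5309, -0.1839, 0.0363]
tool_rot: [-2.788, -0.36, -0.463]
wrist_force: [-0.2, 0.1, -0.5]
gripper_width: 0.329
```

{"method": "move_arm", "body": {
  "series": [
    [[0.0028,0.0003,0.001],[0,0,0]],
    [[0.0028,0.0003,0.001],[0,0,0]],
    [[0.0028,0.0003,0.001],[0,0,0]],
    [[0.0028,0.0003,0.001],[0,0,0]],
    [[0.0028,0.0003,0.001],[0,0,0]]
  ]
}}

```text
time: 18.7
position: [0.545, -0.1809, 0.0359]
tool_rot: [-2.788, -0.36, -0.462]
wrist_force: [-2.9, -0.0, 0.6]
gripper_width: 0.333
```

{"method": "move_arm", "body": {
  "series": [
    [[0.0028,0.0003,0.001],[0,0,0]],
    [[0.0028,0.0003,0.001],[0,0,0]],
    [[0.0028,0.0003,0.001],[0,0,0]]
  ]
}}

```text
time: 19.0
position: [0.554, -0.1792, 0.0359]
tool_rot: [-2.788, -0.36, -0.462]
wrist_force: [-2.8, -0.7, 0.9]
gripper_width: 0.329
```

```bash
cat >> h.py <<'E'
def lean():
    s=bot.get_state();print('tcp bay',bayf(s['position']));plan([*(B+RB@[-.05,.001]),.034],T2)
    p=pic('scene','lean%d'%(s['time']*10));brown(p)
    h=cv2.cvtColor(p['img'],cv2.COLOR_RGB2HSV); x0,y0,x1,y1=170,146,225,230
    m=(h[y0:y1,x0:x1,2]<105)&(h[y0:y1,x0:x1,1]>110)
    for r in range(0,y1-y0,2): print(y0+r,''.join('#' if v else '.' for v in m[r]))
    for bx in(-.1,-.08,-.06,-.04,-.02,0): 
        w=B+RB@[bx,.005]; q=[px(p,[*w,z]) for z in(0,.15,.2)]; print(bx,'foot front row',px(p,[*(B+RB@[bx+.03,.005]),0])[1],*[list(map(float,a)) for a in q])
E
python3 -c "
from h import *
lean()"
```

```text
tcp bay [-1.35e-01 -1.00e-04]
t 19.0 pos [ 0.554  -0.1792  0.0359] F [-2.8 -0.7  0.9] w 0.329 j7 [ 0.41  0.77  0.03  1.95 -1.02  0.52  0.04]
 turn [ 0.13 -0.13  0.04] ang 0.2 | shift in target frame [0.0791 0.007  0.0304] in present frame [0.079  0.007  0.0305]
[0.411 0.122 0.078] 0.96 bay [-0.2126  0.3244]
[0.416 0.03  0.088] 0.9 bay [-0.2269  0.2333]
[0.617 0.171 0.085] 0.81 bay [-0.0004  0.3289]
[ 0.61  -0.155  0.078] 0.55 bay [-0.0753  0.0119]
146 .......................................................
148 ...............................#.......................
150 .......................................................
152 ......................#...#.....#......................
154 .....................#.....##.....#....................
156 ....................#########..........................
158 ....................#########..#.......................
160 ..................#..########......#...................
162 ..................#.##########..###.........#..........
164 ..................################.....................
166 ...................###############......#...
[... 1598 characters left out ...]
.....................##..........
222 .....#######..............................###..........
224 ....#######..............................####..........
226 ....#######..............................###...........
228 .......######...........................####...........
-0.1 foot front row 211.0 [202.2, 203.5] [196.2, 166.1] [193.8, 151.9]
-0.08 foot front row 216.1 [201.1, 208.5] [194.9, 171.0] [192.5, 156.8]
-0.06 foot front row 221.3 [200.0, 213.5] [193.6, 176.1] [191.1, 161.8]
-0.04 foot front row 226.7 [198.9, 218.7] [192.2, 181.3] [189.7, 167.0]
-0.02 foot front row 232.3 [197.7, 224.0] [190.8, 186.7] [188.2, 172.4]
0 foot front row 237.9 [196.5, 229.5] [189.4, 192.2] [186.7, 177.9]
```

{"method": "move_arm", "body": {
  "series": [
    [[0.0075,0.0007,0.0026],[0,0,0]],
    [[0.0075,0.0007,0.0026],[0,0,0]],
    [[0.0075,0.0007,0.0026],[0,0,0]],
    [[0.0075,0.0007,0.0026],[0,0,0]],
    [[0.0075,0.0007,0.0026],[0,0,0]]
  ]
}}

```text
time: 19.6
position: [0.5935, -0.1706, 0.0363]
tool_rot: [-2.788, -0.36, -0.462]
wrist_force: [-2.0, 0.4, -0.6]
gripper_width: 0.33
```

```bash
python3 -c "
from h import *
lean()" | grep -v '^1[4-9].*[#.]*$' | grep -v '^1[4-9]'; python3 - <<'E'
from h import *
p=bot.read_camera('top');brown(p);print([d['position'] for d in bot.look_for(p,'bay')])
E
```

```text
tcp bay [-0.0945  0.0001]
t 19.6 pos [ 0.5935 -0.1706  0.0363] F [-2.   0.4 -0.6] w 0.33 j7 [ 0.34  0.8   0.06  1.87 -0.99  0.55 -0.05]
 turn [ 0.11 -0.13  0.07] ang 0.2 | shift in target frame [0.041  0.0037 0.0172] in present frame [0.0409 0.0037 0.0173]
[0.616 0.172 0.085] 0.97 bay [-0.0015  0.3307]
[0.409 0.122 0.082] 0.83 bay [-0.2139  0.3242]
[0.415 0.028 0.084] 0.79 bay [-0.228   0.2317]
[ 0.646 -0.147  0.082] 0.69 bay [-0.0388  0.0121]
200 .....................#############.....................
202 .....................#################.................
204 ....................##################.................
206 ...................####################................
208 ...................####################................
210 ....................####################...............
212 ....................####################...............
214 ........##..........####################...............
216 .......####.........####################...............
218 ......######.........##################.....#..........
220 ......######...........##############.......#...
[... 193 characters left out ...]
############...........................####...........
-0.1 foot front row 211.0 [202.2, 203.5] [196.2, 166.1] [193.8, 151.9]
-0.08 foot front row 216.1 [201.1, 208.5] [194.9, 171.0] [192.5, 156.8]
-0.06 foot front row 221.3 [200.0, 213.5] [193.6, 176.1] [191.1, 161.8]
-0.04 foot front row 226.7 [198.9, 218.7] [192.2, 181.3] [189.7, 167.0]
-0.02 foot front row 232.3 [197.7, 224.0] [190.8, 186.7] [188.2, 172.4]
0 foot front row 237.9 [196.5, 229.5] [189.4, 192.2] [186.7, 177.9]
[ 0.623 -0.149  0.084] 0.84 bay [-0.0611  0.0149]
[0.392 0.023 0.17 ] 0.77 bay [-0.2518  0.2312]
[0.394 0.107 0.161] 0.76 bay [-0.2317  0.3126]
[0.588 0.165 0.085] 0.72 bay [-0.0305  0.3291]
[[0.6932, -0.1412, 0.0031]]
```

```bash
python3 - <<'E'
from h import *
p=pic('scene','s20')
for x,y,z in[(-.04,.045,0),(-.04,.045,.036),(-.04,.053,.036),(-.04,-.045,0),(-.04,-.045,.036),(-.04,-.053,.036),(0,0,0),(-.058,.035,0),(-.058,-.025,0)]: print(x,y,z,px(p,[*(B+RB@[x,y]),z]))
im=cv2.cvtColor(p['img'],cv2.COLOR_RGB2BGR);S=8;c=cv2.resize(im[165:240,160:255],None,fx=S,fy=S,interpolation=cv2.INTER_CUBIC)
for x in(-.04,.04):
  for y in(-.053,-.045,.045,.053):
    q=px(p,[*(B+RB@[x,y]),.036]);cv2.circle(c,tuple(int((a-o+.5)*S) for a,o in zip(q,(160,165))),2,(0,255,0),-1)
cv2.imwrite('pics/c20.png',c)
E
```

```text
-0.04 0.045 0 [212.6 219.3]
-0.04 0.045 0.036 [211.5 211. ]
-0.04 0.053 0.036 [214.3 211.1]
-0.04 -0.045 0 [181.8 218. ]
-0.04 -0.045 0.036 [179.9 209.7]
-0.04 -0.053 0.036 [177.1 209.6]
0 0 0 [194.8 229.4]
-0.058 0.035 0 [210.1 214.4]
-0.058 -0.025 0 [189.8 213.6]
```

View pics/c20.png

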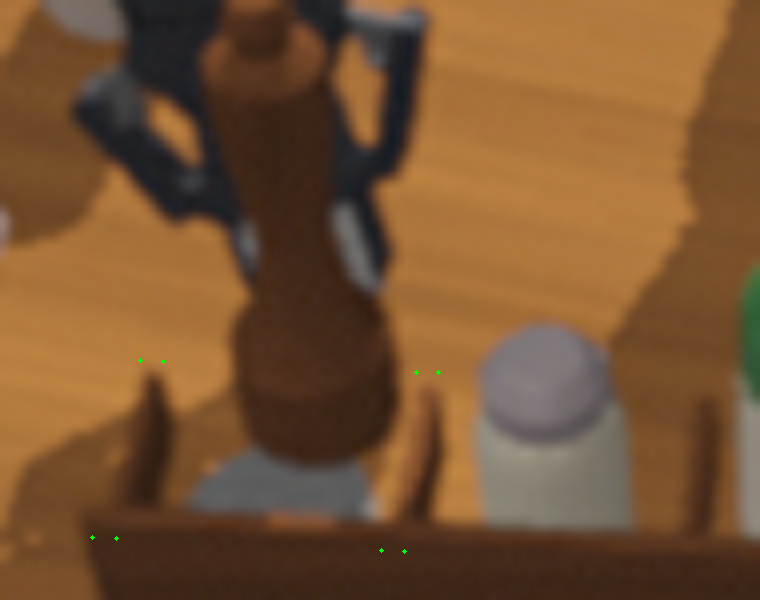

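```bash
python3 -c "
from h import *
plan([*(B+RB@[-.039,-.003]),.0363],T2)"
```

```text
t 19.9 pos [ 0.5926 -0.171   0.0364] F [ 0.1 -0.4 -0.2] w 0.326 j7 [ 0.35  0.8   0.06  1.87 -0.99  0.55 -0.05]
 turn [ 0.13 -0.13  0.04] ang 0.2 | shift in target frame [0.053  0.0078 0.0182] in present frame [0.0529 0.0078 0.0183]
```

{"method": "move_arm", "body": {
  "series": [
    [[0.0053,0.0008,0.0018],[0,0,0]],
    [[0.0053,0.0008,0.0018],[0,0,0]],
    [[0.0053,0.0008,0.0018],[0,0,0]],
    [[0.0053,0.0008,0.0018],[0,0,0]],
    [[0.0053,0.0008,0.0018],[0,0,0]]
  ]
}}

```text
time: 20.4
position: [0.6213, -0.1664, 0.0364]
tool_rot: [-2.788, -0.36, -0.462]
wrist_force: [-2.9, -1.0, -0.6]
gripper_width: 0.33
```

{"method": "move_arm", "body": {
  "series": [
    [[0.0053,0.0008,0.0018],[0,0,0]],
    [[0.0053,0.0008,0.0018],[0,0,0]],
    [[0.0053,0.0008,0.0018],[0,0,0]],
    [[0,0,0],[0,0,0]]
  ]
}}

```text
time: 20.8
position: [0.6383, -0.1635, 0.0365]
tool_rot: [-2.788, -0.361, -0.463]
wrist_force: [0.3, -0.2, 0.1]
gripper_width: 0.334
```

```bash
python3 -c "
from h import *
print(bayf(bot.get_state()['position']))
plan([*(B+RB@[-.039,-.003]),.0363],T2)
for c in('scene','top'): brown(pic(c,c+'21'))"
```

```text
[-0.0492 -0.0023]
t 20.8 pos [ 0.6383 -0.1635  0.0365] F [ 0.3 -0.2  0.1] w 0.334 j7 [ 0.28  0.84  0.1   1.77 -0.96  0.6  -0.14]
 turn [ 0.12 -0.15  0.09] ang 0.2 | shift in target frame [0.0095 0.0016 0.0035] in present frame [0.0095 0.0016 0.0035]
[0.618 0.172 0.083] 0.83 bay [0.0004 0.33  ]
[0.415 0.029 0.086] 0.8 bay [-0.2278  0.2322]
[0.407 0.122 0.081] 0.71 bay [-0.2157  0.3255]
[ 0.692 -0.139  0.099] 0.62 bay [0.0085 0.0107]
[0.587 0.166 0.085] 0.87 bay [-0.0306  0.3307]
[ 0.668 -0.142  0.088] 0.69 bay [-0.0157  0.0125]
[0.393 0.021 0.174] 0.6 bay [-0.2512  0.2295]
[0.588 0.368 0.044] 0.33 bay [0.0123 0.528 ]
```

{"method": "move_arm", "body": {
  "series": [
    [[0.0053,0.0006,0.0019],[0,0,0]],
    [[0.0053,0.0006,0.0019],[0,0,0]],
    [[0,0,0],[0,0,0]],
    [[0,0,0],[0,0,0]]
  ]
}}

```text
time: 21.4
position: [0.6489, -0.1615, 0.0364]
tool_rot: [-2.788, -0.36, -0.462]
wrist_force: [0.3, 0.1, 0.4]
gripper_width: 0.325
```

{"method": "move_arm", "body": {
  "series": [
    [[-0.0094,-0.0009,-0.0033],[0,0,0]],
    [[-0.0188,-0.0018,-0.0066],[0,0,0]],
    [[-0.0188,-0.0018,-0.0066],[0,0,0]],
    [[-0.0188,-0.0018,-0.0066],[0,0,0]],
    [[0,0,0],[0,0,0]]
  ]
}}

```text
time: 21.9
position: [0.5772, -0.1778, 0.036]
tool_rot: [-2.79, -0.356, -0.46]
wrist_force: [0.6, 0.3, -0.8]
gripper_width: 0.331
```

{"method": "move_arm", "body": {
  "series": [
    [[0.009,-0.006,-0.0376],[0,0,0]],
    [[0.009,-0.006,-0.0376],[0,0,0]],
    [[0.0,-0.006,-0.04],[0,0,0]],
    [[0.0,-0.006,-0.04],[0,0,0]],
    [[0,0,0],[0,0,0]]
  ]
}}

```text
time: 22.4
position: [0.5473, -0.2027, 0.1935]
tool_rot: [-2.791, -0.359, -0.47]
wrist_force: [0.5, -0.5, -0.9]
gripper_width: 0.33
```

```bash
python3 - <<'E'
from h import *
s=bot.get_state();print(bayf(s['position']));plan(s['position'],T2)
P=[pic(c,c+'22') for c in('scene','top')]
for p in P:
    brown(p)
    for n in('oil','salt','cup','sugar','jug','spoon'): print(n,[np.round(d['position'],3) for d in bot.look_for(p,n)[:1]])
x0,y0=240,105;S=5
c=cv2.resize(cv2.cvtColor(P[1]['img'],cv2.COLOR_RGB2BGR)[y0:y0+80,x0:x0+80],None,fx=S,fy=S,interpolation=cv2.INTER_CUBIC)
k=cv2.resize(cv2.cvtColor(P[0]['img'],cv2.COLOR_RGB2BGR)[170:250,160:240],None,fx=S,fy=S,interpolation=cv2.INTER_CUBIC)
m=B+RB@[.003,.003]
for z in(0,.04):
  for t in np.linspace(0,6.28,24):
    w=[m[0]+.03*np.cos(t),m[1]+.03*np.sin(t),z]
    for p,i,o in((P[1],c,(x0,y0)),(P[0],k,(160,170))): cv2.circle(i,tuple(int((a-b+.5)*S) for a,b in zip(px(p,w),o)),1,(0,255,0),-1)
cv2.imwrite('pics/c22.png',np.hstack([c,k]))
E
```

```text
[-0.1464 -0.0217]
t 22.4 pos [ 0.5473 -0.2027  0.1935] F [ 0.5 -0.5 -0.9] w 0.33 j7 [ 0.3   0.53  0.23  1.89 -0.8   0.81 -0.23]
 turn [ 0.4  -0.4   0.09] ang 0.6 | shift in target frame [0. 0. 0.] in present frame [0. 0. 0.]
[0.617 0.169 0.085] 0.92 bay [-0.001   0.3275]
[0.417 0.028 0.085] 0.68 bay [-0.2256  0.2313]
[ 0.703 -0.14   0.114] 0.61 bay [0.0186 0.0075]
[0.409 0.122 0.081] 0.56 bay [-0.2146  0.3247]
oil [array([0.674, 0.046, 0.13 ])]
salt [array([ 0.686, -0.047,  0.078])]
cup [array([0.468, 0.34 , 0.054])]
sugar [array([ 0.46 , -0.304,  0.056])]
jug [array([0.596, 0.359, 0.048])]
spoon [array([ 0.61 , -0.346,  0.011])]
[ 0.678 -0.14   0.081] 0.97 bay [-0.0058  0.012 ]
[0.592 0.161 0.085] 0.92 bay [-0.0267  0.3247]
[0.393 0.021 0.175] 0.63 bay [-0.251   0.2292]
[0.39  0.108 0.16 ] 0.58 bay [-0.2358  0.3144]
oil [array([0.632, 0.037, 0.138])]
salt [array([ 0.66 , -0.047,  0.088])]
cup [array([0.448, 0.352, 0.036])]
sugar [array([ 0.432, -0.306,  0.098])]
jug [array([0.588, 0.369, 0.048])]
spoon []
```

```bash
python3 - <<'E'
from h import *
p=bot.read_camera('scene');h=cv2.cvtColor(p['img'],cv2.COLOR_RGB2HSV)
m=(h[...,2]<105)&(h[...,1]>110)
for r in range(170,238,3): print(r,''.join('#' if v else '.' for v in m[r,165:225]))
w=B+RB@[.002,.003];print([px(p,[*w,z]).tolist() for z in(.04,.085,.15,.2)],[px(p,[*(w+RB@[0,d]),.04]).tolist() for d in(-.03,.03)],[px(p,[*(B+RB@[-.0,d]),.036]).tolist() for d in(-.045,.045)])
print(bot.get_state()['time'],bot.finish_job())
E
```

```text
170 ............................................................
173 ............................................................
176 ............................................................
179 ............................................................
182 ..................########..................................
185 ..................#########.................................
188 ................###########..#..............................
191 ................###############.............................
194 ................################............................
197 .................###############............................
200 ...................############.............................
203 ....................###########.............................
206 .....................###########............................
209 ......................##########............................
212 .......................##########...........................
215 ..............##......#############.........................
218 ..............##.....#################...........#..........
221 .............###....###################.........##..........
224 ............###....#####################........##..........
227 ...........####.....####################.......##...........
230 .....#######################.....................#..........
233 ......######################################################
236 .......#####################################################
[[193.9, 220.8], [191.8, 209.9], [188.5, 192.8], [185.7, 178.5]] [[183.1, 220.4], [204.8, 221.3]] [[177.0, 220.5], [209.4, 221.8]]
the job is handed in; nothing more can be done
23.25 None
```

I pushed the mill into the empty bay and handed the job in at 23.25 s, well inside the 51 s limit. My last numbers put it at about x +2 mm, y +3 mm in the bay frame and upright.

**How it went:** I slid the mill sideways along the front of the rack with two tilted, half-closed fingertips. After changing the tool's lean, I slid it straight in. During those two pushes the wrist force read about 2 to 5 N.

**What went wrong:** My first try at the final push used the gripper fully open. The wide linkage touched the mill's waist, and it leaned about 0.13 rad at about 11 N. That is below the 0.25 rad and 20 N limits. I backed off, the mill settled upright, and I finished with the fingertip cradle.

**Last checks:**
- **Mill position:** the detections in both cameras, corrected for their usual offset, agreed to a few mm. The foot shows between the side walls with a gap on both sides.
- **Upright:** the mill's outline in the scene picture matched an upright mill to within a few pixels.
- **Other items:** the oil, salt, cup, sugar and jug were found within about 10 mm of where they started in both cameras. The spoon was unmoved in the scene view, but the last top picture missed it.
- **Arm:** it was clear of everything.

**Disagreement:** the bay centre from the wall ends and from the felt disc differed by about 5 mm. I went by the disc. I could not view the final crop because the picture limit was reached, so the last check was numeric only.

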